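# Dispense one fossil-practice disc and nudge it onto the blue pad

## Robot

A 7-joint arm with a two-finger parallel gripper is mounted at the origin on the work surface. World frame = base frame: x ahead of the robot, y to its left, z up, the work surface at z = 0. Lengths are in m, angles in rad, forces in N, time in s.
With the tool pointing down it reaches from about 0.425 to 0.875 m from the base axis. Payload 4.7 kg.
Tool frame: the origin (TCP) lies midway between the tips of the shut fingers; the grasp point (between the pads) lies 19 mm behind it (ctrl.grip_point_offset is the distance from the TCP to the grasp point, in m); z points along the fingers, y is the line along which they close (so a half turn about z gives the same grasp; the last joint's range is limited). The gripper opens to 87 mm and grips with 3 to 60 N. Pads are 19 mm wide; open, the fingers measure 117 mm over their backs; the gripper's body (75 mm by 190 mm) begins 51 mm behind the grasp point.
Start: joints at [-1.237, 0.321, -0.07, 1.45, 0.023, 1.371, -0.057], TCP at [0.204, 0.617, 0.223] pointing down, gripper open.
Joint ranges: [-2.86, 2.86], [-0.3, 2.09], [-1.38, 1.24], [0.06, 2.45], [-1.56, 4.7], [0.09, 2.05], [-2.69, 2.69]. Speed limits (rad/s): [2.57, 2.57, 3.14, 3.14, 3.14, 3.14, 3.14].

## Interface

Orientations are given as a rotation vector (axis times angle).
In Python, from bench import ctrl gives the robot as it stands. The module is installed in compiled form; this text tells all that it offers.
- The arm moves only by the shell command python3 -m handwheel 'ROWS' [OPENING] [FORCE]. ROWS is JSON, a list of rows, each an object of numbers: "x", "y", "z": the shift along the tool's x, y, z in m; "wx", "wy", "wz": the turn, a rotation vector about the tool's x, y, z in degrees. A call has 1 to 10 rows; each row is the pose to reach, as a shift and turn from the pose commanded when the call began, along the tool's axes at that moment; what a row does not reach only later rows make up. A row lasts 1/12 s, in which the tool goes at most 41.7 mm and 7.16 degrees, less where a joint would pass 70% of its speed; a pose out of reach is approached as far as the arm can. A call with a gripper value outside its range is refused whole. OPENING is the finger opening in m, from 0 to 0.087, set as the call begins (- or left out, the last holds). The fingers move at their own pace and stop on an object; FORCE is the grip in N (left out, the last holds). Time passes only in rows, so rows that repeat a pose let the fingers close. It gives the time, the measured TCP pose, the force, the opening and the grip force at its end, in the units of the state.
- ctrl.get_state(): the state, without advancing time (a new reading comes with each control period).
- ctrl.get_image(name): name is "side" or "top"; returns a dict with "image" (420x560x3 uint8, red, green, blue), "K" (3x3 intrinsics, pixels), "world_to_cam" (4x4, takes a point from world to camera coordinates). Camera axes: x right, y down, z forward; pixel columns grow to the right and rows downward; lengths in m; the calibration is good to about 2 mm. A picture is of the moment at which its call begins. There is no depth.
- ctrl.close_job(): hands the job in; it is judged then, once.
The state is a dict: "time": time; "joint_positions": joint angles; "qd": joint speeds; "joint_torque": joint torques, N m; "position": TCP position; "tool_rot": TCP orientation; "ft_force": force on the tool from outside, world axes, zero at the start; "torque": the same for the moment, N m; "grip_width": opening from 0.0 (shut) to 1.0 (fully open); "grip_force": force on a finger pad.
Only numpy, scipy, OpenCV 4.12 (cv2) and the standard library are available. Lean on these libraries where they do the work, as an engineer would, in place of code of your own. Each camera call takes 0.05 s, during which the arm holds its last target. There are 200 camera calls.

## Task

Press the dispenser's red plunger all the way down once and let it spring back, so that a single disc slides out in front of the magazine. Then nudge that disc sideways along the lane with the fingertips until it lies wholly on the blue pad, flat and at rest. Never pick it up, let no second disc out, and leave the finished disc on the grey pad and everything else alone.

Things in the scene. Friction and masses are not known exactly. Their poses are not given: they have to be found in the camera images.
- dispenser: Fixed dispenser of plaster discs. Origin on the table under the centre of its upright magazine; x points from outlet to plunger (discs come out towards -x), z up. Bare metal base plate x -68..92, y -58..58 mm, top 8 mm above the table. Clear square magazine, green cap: x and y -23..23 mm, 68 mm tall in all. Green housing behind it: x 22..90, y -29..29 mm, 49 mm tall
- plunger_top (a point): Centre of the top face of the red round plunger cap (34 mm across) on the housing, at x +58 mm in the dispenser's frame; 88 mm above the table when up, 64 mm when fully pressed
- plunger (a joint): How far the plunger is pressed straight down: 0 up, 0.024 m fully pressed (hard stop). A spring lifts it again: 3 N at the top, 7.8 N at the bottom, a little more when pressed fast. Each full press pushes the lowest disc out through the slot; on release the plunger rises and the next disc drops down
- outlet (a point): Point on the lane where an ejected disc comes to lie, within about 5 mm: x -43.5, y 0, z 8 mm in the dispenser's frame. The flat lane runs along y, 8 mm above the table, between the magazine's front (x -22.5) and a kerb 4 mm high, 4 mm thick (its inner face at x -64.5 mm); blue and grey pads continue it at its ends (|y| above 58 mm)
- disc_1: Lowest terracotta-coloured disc in the magazine, the one that comes out: 34 mm across, 12 mm thick, about 20 g; origin in the centre of its underside. It slides freely on lane and pads
- disc_2: Terracotta disc like disc_1, number 2 from below in the stack of four; must stay in the magazine
- disc_3: Terracotta disc like disc_1, number 3 from below in the stack of four; must stay in the magazine
- disc_4: Terracotta disc like disc_1, number 4 from below in the stack of four; must stay in the magazine
- blue_pad: Fixed blue pad at one end of the lane (left or right, it differs), level with it: 50 mm (x) by 70 mm (y), top 8 mm above the table, axes parallel to the dispenser's; origin on the table under its centre, 93 mm sideways from the outlet. White kerbs 3 mm high and wide along its 70 mm edges; open to the lane and at the outer end, where a disc pushed too far falls off
- grey_pad: Fixed grey pad, the same size as the blue one, at the other end of the lane; a finished disc lies on it
- done_disc: Off-white finished disc on the grey pad, 34 mm across, 12 mm thick; leave alone
- jar: Loose bystander: small screw-top jar, 36 mm across, 52 mm tall, dark lid; stands behind one pad, beside the dispenser housing; leave alone
- fossil: Loose bystander: brown fossil cast, a low ribbed dome 52 mm across, 21 mm tall; lies behind the other pad, beside the dispenser housing; leave alone
- blower: Loose bystander: red rubber air-blower bulb standing on its foot, 54 mm across, 75 mm tall, nozzle up; beyond the dispenser; leave alone
- display_frame: Loose bystander: white square display frame lying flat, 110 x 110 x 20 mm; on the robot's right; leave alone
- mini_fan: Loose bystander: white and green hand-held fan lying flat, 205 mm long, 80 mm wide head, 36 mm tall; origin under the handle, 75 mm from its tail; on the robot's left; leave alone
- brush: Loose bystander: dusting brush lying on the table beyond the dispenser, about 20 mm tall; leave alone
There are look-alikes about, which are no part of the job. Several things have the shape of the blue_pad; the one meant has the colours described above.

How it is judged:
By the outcome, as a careful person would: the job done as asked, in the order asked, and still so for the second after the job is handed in, with the robot touching nothing.
It also fails if it takes over 42 s, if anything falls off the work surface, if the arm or the gripper's body presses on something with over 40 N, if the wrist force passes 120 N, or if a joint passes its speed limit or range.

## Working session

There is one attempt and no reset: what is moved stays moved. The work goes in short steps, Python scripts to look and compute and a shell command to move; the robot and the scene stay as the last step left them, time stands still between calls to the robot, and variables do not carry over. Pictures are saved under pics/ and viewed, at most 10 in all, crops included, and the job is handed in when it is done.

```bash
mkdir -p pics
cat > h.py <<'E'
from bench import ctrl
import numpy as np, cv2
def ray(im,u,v,z):
    T=im["world_to_cam"];R,t=T[:3,:3],T[:3,3];c=-R.T@t
    d=R.T@np.linalg.inv(im["K"])@np.array([u,v,1.]);return c+d*(z-c[2])/d[2]
def proj(im,p):
    T=im["world_to_cam"];q=im["K"]@(T[:3,:3]@np.array(p)+T[:3,3]);return q[:2]/q[2]
def save(im,n): cv2.imwrite("pics/"+n,cv2.cvtColor(im["image"],cv2.COLOR_RGB2BGR))
E
python3 - <<'E'
from h import *
for n in("top","side"):
    i=ctrl.get_image(n);save(i,n+"0.png");print(n,-i["world_to_cam"][:3,:3].T@i["world_to_cam"][:3,3])
s=ctrl.get_state();print(s["time"],s["position"],s["tool_rot"],s["grip_width"],s["ft_force"])
E
```

```text
top [0.31774891 0.0232723  1.36410936]
side [ 0.19602982 -0.61968902  0.83801675]
0.1 [0.20421    0.61656174 0.22157357] [-5.00086974e-01 -3.10135424e+00  2.67425643e-03] 1.0027821424846746 [ 0.44348064 -0.8422251  -0.52739963]
```

View pics/top0.png

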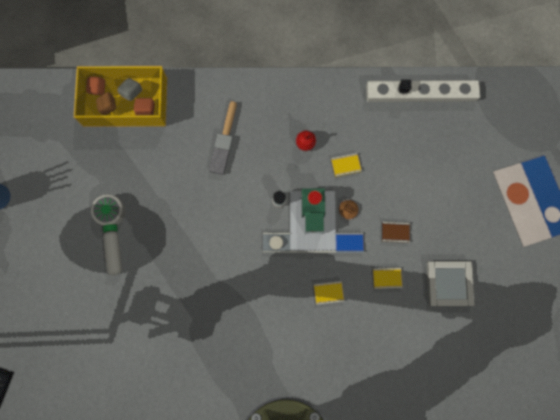

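View pics/side0.png

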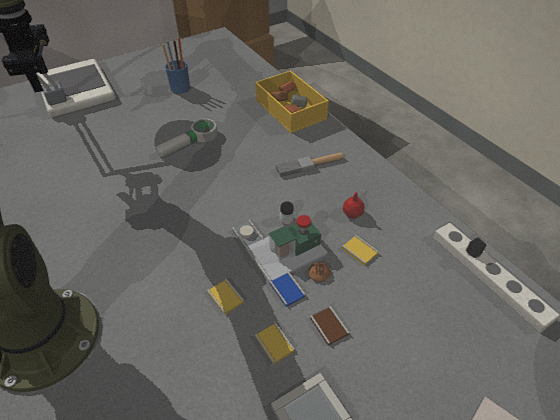

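Top view (up is +x, left is +y): the blue pad is at (350,242), right of the dispenser. The finished disc is on the grey pad at (276,242), the red plunger at (315,198) and the magazine cap at (315,222). Pad-shaped look-alikes are yellow at (346,164), (329,293) and (388,278), and brown at (396,231). The red blower at (306,140) could be taken for the plunger. I choose blue (350,242) and plunger (315,198), and will check them in one crop.

```bash
python3 - <<'E'
from h import *
t=ctrl.get_image("top");s=ctrl.get_image("side")
def cen(im,cond,box):
    a=im["image"].astype(int);m=cond(a[...,0],a[...,1],a[...,2]).astype(np.uint8)
    k=np.zeros_like(m);x0,y0,x1,y1=box;k[y0:y1,x0:x1]=1;m*=k
    c=max(cv2.findContours(m,0,2)[0],key=cv2.contourArea);r=cv2.minAreaRect(c);M=cv2.moments(c)
    return np.array([M['m10']/M['m00'],M['m01']/M['m00']]),r,c
blue=lambda r,g,b:(b>r+50)&(b>g+40)
red=lambda r,g,b:(r>g+70)&(r>b+70)
white=lambda r,g,b:(r>165)&(g>155)&(b>120)
T={}
for n,im,bb,rb in(("top",t,(325,225,380,260),(300,185,330,212)),("side",s,(260,265,315,315),(290,208,318,235))):
    b,r,_=cen(im,blue,bb);p,rr,_=cen(im,red,rb);T[n]=(b,p)
    print(n,"blue",b,r,ray(im,*b,.008),"red",p,rr[1],ray(im,*p,.088))
E
python3 - <<'E'
from h import *
t=cv2.imread("pics/top0.png")[175:265,250:375];s=cv2.imread("pics/side0.png")[190:310,220:345]
a=cv2.resize(t,(500,360),interpolation=2);b=cv2.resize(s,(375,360),interpolation=2)
cv2.imwrite("pics/crop.png",np.hstack([a[:,:420],b]))
E
```

```text
top blue [349.04743424 242.47391117] ((349.0, 242.5), (15.0, 26.0), 90.0) [ 0.49121096 -0.16749006  0.008     ] red [314.39719626 197.22429907] (12.0, 11.0) [ 0.59324664 -0.07515934  0.088     ]
side blue [287.36863173 288.25582242] ((287.3993225097656, 288.0704650878906), (29.738122940063477, 17.777332305908203), 55.00798034667969) [ 0.48994914 -0.17178689  0.008     ] red [303.26449275 219.80072464] (9.0, 13.0) [ 0.59125234 -0.07925031  0.088     ]
```

View pics/crop.png

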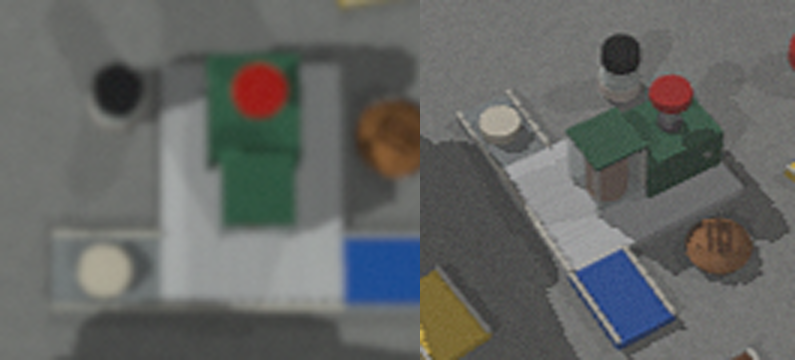

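The crop confirms the blue pad (white kerbs, joined to the lane), the red cap on the green housing, and the finished disc on grey at the other end. Plunger is about (0.593,-0.076) and blue pad about (0.4905,-0.169). The offsets match the dispenser geometry (102 and 93 mm) at about zero yaw. Next I move above the plunger.

```bash
python3 -m handwheel '[{"x":-0.28,"y":-0.255,"wz":-18.3},{"x":-0.28,"y":-0.255,"wz":-18.3},{"x":-0.28,"y":-0.255,"wz":-18.3},{"x":-0.28,"y":-0.255,"wz":-18.3},{"x":-0.28,"y":-0.255,"wz":-18.3},{"x":-0.28,"y":-0.255,"wz":-18.3},{"x":-0.28,"y":-0.255,"wz":-18.3},{"x":-0.28,"y":-0.255,"wz":-18.3},{"x":-0.28,"y":-0.255,"wz":-18.3},{"x":-0.28,"y":-0.255,"wz":-18.3}]' 0 10
python3 -c "
from h import *
from scipy.spatial.transform import Rotation as R
s=ctrl.get_state();M=R.from_rotvec(s['tool_rot']).as_matrix();print(M.round(3));print(M.T@(np.array([.593,-.076,.16])-s['position']),s['joint_positions'])"
```

```text
[[-0.949  0.314 -0.   ]
 [ 0.314  0.949 -0.001]
 [-0.    -0.001 -1.   ]]
[-0.58675328 -0.53532489  0.06257772] [-1.23689678  0.32150092 -0.07006767  1.45120531  0.02261932  1.37081636
 -0.05689867]invalid input at $[0]: expected keys x, y, z, wx, wy, wz
```

All six keys are required.

```bash
python3 -m handwheel '[{"x":-0.28,"y":-0.255,"z":0,"wx":0,"wy":0,"wz":-18.3},{"x":-0.28,"y":-0.255,"z":0,"wx":0,"wy":0,"wz":-18.3},{"x":-0.28,"y":-0.255,"z":0,"wx":0,"wy":0,"wz":-18.3},{"x":-0.28,"y":-0.255,"z":0,"wx":0,"wy":0,"wz":-18.3},{"x":-0.28,"y":-0.255,"z":0,"wx":0,"wy":0,"wz":-18.3},{"x":-0.28,"y":-0.255,"z":0,"wx":0,"wy":0,"wz":-18.3},{"x":-0.28,"y":-0.255,"z":0,"wx":0,"wy":0,"wz":-18.3},{"x":-0.28,"y":-0.255,"z":0,"wx":0,"wy":0,"wz":-18.3},{"x":-0.28,"y":-0.255,"z":0,"wx":0,"wy":0,"wz":-18.3},{"x":-0.28,"y":-0.255,"z":0,"wx":0,"wy":0,"wz":-18.3}]' 0 10
cat >> h.py <<'E'
from scipy.spatial.transform import Rotation as Rt
def go(*p):
    s=ctrl.get_state();M=Rt.from_rotvec(s['tool_rot']).as_matrix();print(M.round(3).tolist());print("tool delta",(M.T@(np.array(p)-s['position'])).round(4),"J",s['joint_positions'].round(2) if hasattr(s['joint_positions'],'round') else s['joint_positions'],s['position'],s['ft_force'],s['time'])
E
python3 -c "
from h import *
go(.593,-.076,.13)"
```

```text
time: 1.03
position: [0.3946, 0.2788, 0.2228]
tool_rot: [0.019, 3.139, -0.004]
ft_force: [-0.1, -0.2, -0.8]
grip_width: 0.324
grip_force: 0.0
[[-1.0, 0.012, 0.002], [0.012, 1.0, -0.003], [-0.002, -0.003, -1.0]]
tool delta [-0.2025 -0.3521  0.0943] J [-0.83 -0.04  0.15  1.86  0.01  1.32  0.88] [0.39459239 0.27875403 0.22284032] [-0.14602826 -0.20080356 -0.77606087] 1.0333
```

```bash
python3 -m handwheel '[{"x":-0.2,"y":-0.352,"z":0.085,"wx":0,"wy":0,"wz":0},{"x":-0.2,"y":-0.352,"z":0.085,"wx":0,"wy":0,"wz":0},{"x":-0.2,"y":-0.352,"z":0.085,"wx":0,"wy":0,"wz":0},{"x":-0.2,"y":-0.352,"z":0.085,"wx":0,"wy":0,"wz":0},{"x":-0.2,"y":-0.352,"z":0.085,"wx":0,"wy":0,"wz":0},{"x":-0.2,"y":-0.352,"z":0.085,"wx":0,"wy":0,"wz":0},{"x":-0.2,"y":-0.352,"z":0.085,"wx":0,"wy":0,"wz":0},{"x":-0.2,"y":-0.352,"z":0.085,"wx":0,"wy":0,"wz":0},{"x":-0.2,"y":-0.352,"z":0.085,"wx":0,"wy":0,"wz":0},{"x":-0.2,"y":-0.352,"z":0.085,"wx":0,"wy":0,"wz":0}]'
python3 -m handwheel '[{"x":0,"y":0,"z":0,"wx":0,"wy":0,"wz":0},{"x":0,"y":0,"z":0,"wx":0,"wy":0,"wz":0}]'
python3 -c "
from h import *
go(.593,-.076,.11)"
```

```text
time: 1.87
position: [0.5907, -0.0671, 0.1371]
tool_rot: [0.001, 3.141, -0.0]
ft_force: [0.3, 0.6, 0.2]
grip_width: 0.005
grip_force: 0.0
time: 2.03
position: [0.5896, -0.0679, 0.1365]
tool_rot: [-0.009, -3.14, 0.003]
ft_force: [0.5, 0.2, 0.3]
grip_width: 0.006
grip_force: 0.0
[[-1.0, 0.005, -0.002], [0.005, 1.0, -0.002], [0.002, -0.002, -1.0]]
tool delta [-0.0035 -0.008   0.0265] J [-0.37  0.28  0.52  1.72 -0.15  1.18  1.75] [ 0.58960307 -0.06790474  0.13645515] [0.46062798 0.23330267 0.28009712] 2.0333
```

```bash
python3 -m handwheel '[{"x":-0.0035,"y":-0.008,"z":0.02,"wx":0,"wy":0,"wz":0},{"x":-0.0035,"y":-0.008,"z":0.035,"wx":0,"wy":0,"wz":0},{"x":-0.0035,"y":-0.008,"z":0.045,"wx":0,"wy":0,"wz":0},{"x":-0.0035,"y":-0.008,"z":0.052,"wx":0,"wy":0,"wz":0},{"x":-0.0035,"y":-0.008,"z":0.058,"wx":0,"wy":0,"wz":0},{"x":-0.0035,"y":-0.008,"z":0.064,"wx":0,"wy":0,"wz":0},{"x":-0.0035,"y":-0.008,"z":0.07,"wx":0,"wy":0,"wz":0},{"x":-0.0035,"y":-0.008,"z":0.0725,"wx":0,"wy":0,"wz":0},{"x":-0.0035,"y":-0.008,"z":0.0725,"wx":0,"wy":0,"wz":0},{"x":-0.0035,"y":-0.008,"z":0.0725,"wx":0,"wy":0,"wz":0}]'
```

```text
time: 2.87
position: [0.5925, -0.071, 0.0661]
tool_rot: [0.002, -3.14, -0.004]
ft_force: [-4.1, 1.1, 7.3]
grip_width: 0.005
grip_force: 3.5
```

Force matches the spring about 2 mm short of the stop, so I press on.

```bash
python3 -m handwheel '[{"x":0,"y":0,"z":0.002,"wx":0,"wy":0,"wz":0},{"x":0,"y":0,"z":0.004,"wx":0,"wy":0,"wz":0},{"x":0,"y":0,"z":0.005,"wx":0,"wy":0,"wz":0},{"x":0,"y":0,"z":0.005,"wx":0,"wy":0,"wz":0}]'; python3 -c "
from h import *
save(ctrl.get_image('side'),'press.png');a=cv2.imread('pics/press.png')[180:330,200:360];cv2.imwrite('pics/press.png',cv2.resize(a,None,fx=4,fy=4))"
```

```text
time: 3.2
position: [0.5929, -0.071, 0.0643]
tool_rot: [0.002, -3.14, -0.006]
ft_force: [-12.3, 3.0, 24.7]
grip_width: 0.009
grip_force: 12.4
```

View pics/press.png

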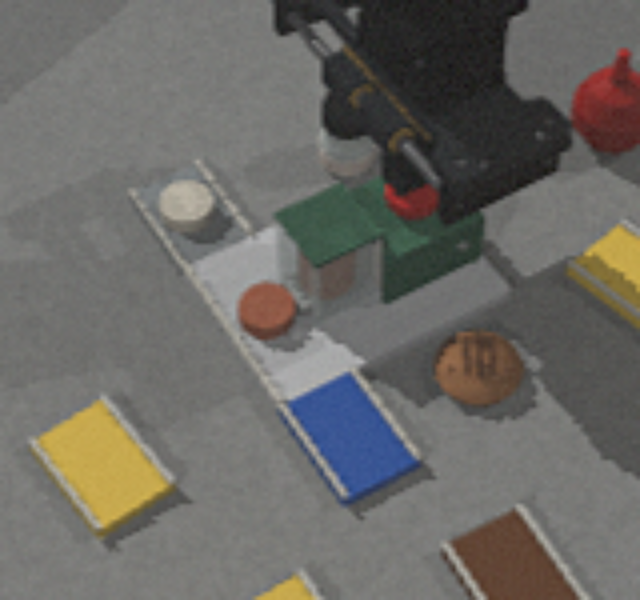

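The plunger is at its hard stop (z 0.064, 25 N) and one disc lies on the lane at crop (266,308). I release and measure the disc.

```bash
python3 -m handwheel '[{"x":0,"y":0,"z":-0.008,"wx":0,"wy":0,"wz":0},{"x":0,"y":0,"z":-0.018,"wx":0,"wy":0,"wz":0},{"x":0,"y":0,"z":-0.03,"wx":0,"wy":0,"wz":0},{"x":0,"y":0,"z":-0.05,"wx":0,"wy":0,"wz":0},{"x":0,"y":0,"z":-0.07,"wx":0,"wy":0,"wz":0},{"x":0,"y":0,"z":-0.07,"wx":0,"wy":0,"wz":0}]' 0.055
cat > disc.py <<'E'
from h import *
for n,box in(("side",(235,220,340,310)),("top",(295,232,372,255))):
    im=ctrl.get_image(n);a=im["image"].astype(int);r,g,b=a[...,0],a[...,1],a[...,2]
    m=((r>g+30)&(r>b+35)).astype(np.uint8);k=np.zeros_like(m);x0,y0,x1,y1=box;k[y0:y1,x0:x1]=1;m*=k
    for c in cv2.findContours(m,0,2)[0]:
        if cv2.contourArea(c)>30:
            e=cv2.minEnclosingCircle(c);M=cv2.moments(c);u=M['m10']/M['m00'],M['m01']/M['m00'];print(n,u,cv2.contourArea(c),e[1],ray(im,*u,.017 if n=="side" else .02).round(4))
E
python3 disc.py; python3 -c "
from h import *
go(.4915,-.076,.10)"
```

```text
time: 3.75
position: [0.5963, -0.0732, 0.135]
tool_rot: [-0.0, 3.134, 0.0]
ft_force: [0.5, 0.4, 0.7]
grip_width: 0.374
grip_force: 0.0
side (313.1546666666666, 272.58666666666664) 62.5 6.359123706817627 [ 0.5585 -0.1724  0.017 ]
side (266.037037037037, 256.63786008230454) 121.5 7.021509647369385 [ 0.4909 -0.0776  0.017 ]
side (303.12854030501086, 222.9498910675381) 76.5 7.071167945861816 [ 0.6225 -0.0366  0.017 ]
[[-1.0, -0.0, 0.003], [-0.0, 1.0, 0.0], [-0.003, 0.0, -1.0]]
tool delta [ 0.1028 -0.0032  0.0311] J [-0.36  0.29  0.53  1.72 -0.16  1.17  1.77] [ 0.59420071 -0.07281408  0.13135496] [ 0.17022117  0.70473436 -0.03773132] 3.85
```

```bash
python3 -m handwheel '[{"x":0.035,"y":-0.001,"z":0,"wx":0,"wy":0,"wz":0},{"x":0.07,"y":-0.002,"z":0,"wx":0,"wy":0,"wz":0},{"x":0.103,"y":-0.003,"z":0,"wx":0,"wy":0,"wz":0},{"x":0.103,"y":-0.003,"z":0,"wx":0,"wy":0,"wz":0},{"x":0.103,"y":-0.003,"z":0.03,"wx":0,"wy":0,"wz":0},{"x":0.103,"y":-0.003,"z":0.06,"wx":0,"wy":0,"wz":0},{"x":0.103,"y":-0.003,"z":0.08,"wx":0,"wy":0,"wz":0},{"x":0.103,"y":-0.003,"z":0.085,"wx":0,"wy":0,"wz":0},{"x":0.103,"y":-0.003,"z":0.085,"wx":0,"wy":0,"wz":0},{"x":0.103,"y":-0.003,"z":0.085,"wx":0,"wy":0,"wz":0}]'
python3 -c "
from h import *
go(.4915,-.076,.013)
save(ctrl.get_image('side'),'hov.png');a=cv2.imread('pics/hov.png')[180:330,180:340];cv2.imwrite('pics/hov.png',cv2.resize(a,None,fx=4,fy=4))"
```

```text
time: 4.68
position: [0.4907, -0.0762, 0.0454]
tool_rot: [-0.001, -3.142, 0.001]
ft_force: [-0.0, 0.6, -0.3]
grip_width: 0.633
grip_force: 0.0
[[-1.0, 0.0, -0.0], [0.0, 1.0, -0.0], [0.0, -0.0, -1.0]]
tool delta [-0.0008  0.0002  0.0324] J [-0.39  0.18  0.54  2.04 -0.11  0.95  1.77] [ 0.4906858  -0.07618806  0.04535888] [-0.00695452  0.57573582 -0.34130411] 4.6833
```

View pics/hov.png

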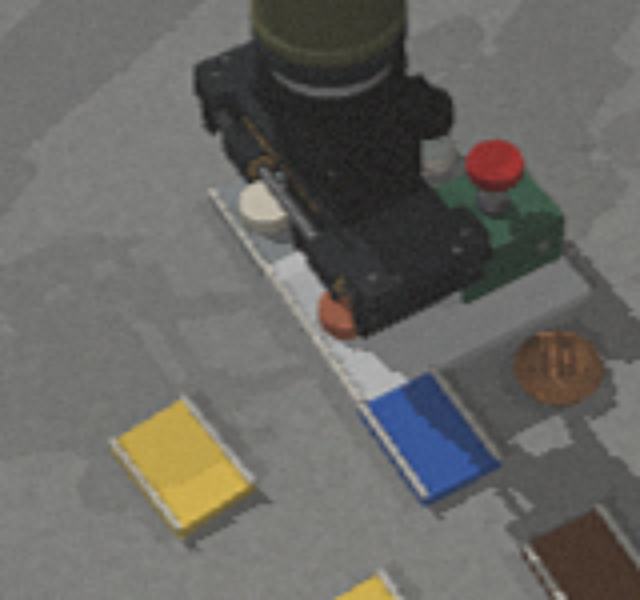

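The fingers straddle the disc (crop 340,315) and the plunger is back up. I lower gently.

```bash
python3 -m handwheel '[{"x":-0.001,"y":0,"z":0.01,"wx":0,"wy":0,"wz":0},{"x":-0.001,"y":0,"z":0.018,"wx":0,"wy":0,"wz":0},{"x":-0.001,"y":0,"z":0.024,"wx":0,"wy":0,"wz":0},{"x":-0.001,"y":0,"z":0.028,"wx":0,"wy":0,"wz":0},{"x":-0.001,"y":0,"z":0.03,"wx":0,"wy":0,"wz":0},{"x":-0.001,"y":0,"z":0.03,"wx":0,"wy":0,"wz":0}]'
python3 -c "
from h import *
go(.4912,-.1795,.014)"
```

```text
time: 5.23
position: [0.4909, -0.0761, 0.0144]
tool_rot: [-0.001, -3.14, 0.0]
ft_force: [0.7, 0.6, -0.1]
grip_width: 0.633
grip_force: 0.0
[[-1.0, 0.0, -0.001], [0.0, 1.0, -0.0], [0.001, -0.0, -1.0]]
tool delta [-0.0004 -0.1034  0.0004] J [-0.38  0.23  0.53  2.06 -0.15  0.89  1.8 ] [ 0.49088444 -0.07609334  0.01441857] [ 0.67160684  0.57442058 -0.08368889] 5.2333
```

```bash
python3 -m handwheel '[{"x":0,"y":-0.003,"z":0,"wx":0,"wy":0,"wz":0},{"x":0,"y":-0.008,"z":0,"wx":0,"wy":0,"wz":0},{"x":0,"y":-0.014,"z":0,"wx":0,"wy":0,"wz":0},{"x":0,"y":-0.020,"z":0,"wx":0,"wy":0,"wz":0},{"x":0,"y":-0.026,"z":0,"wx":0,"wy":0,"wz":0},{"x":0,"y":-0.032,"z":0,"wx":0,"wy":0,"wz":0},{"x":0,"y":-0.038,"z":0,"wx":0,"wy":0,"wz":0},{"x":0,"y":-0.044,"z":0,"wx":0,"wy":0,"wz":0},{"x":0,"y":-0.05,"z":0,"wx":0,"wy":0,"wz":0},{"x":0,"y":-0.055,"z":0,"wx":0,"wy":0,"wz":0}]' && python3 -m handwheel '[{"x":0,"y":-0.005,"z":0,"wx":0,"wy":0,"wz":0},{"x":0,"y":-0.01,"z":0,"wx":0,"wy":0,"wz":0},{"x":0,"y":-0.015,"z":0,"wx":0,"wy":0,"wz":0},{"x":0,"y":-0.02,"z":0,"wx":0,"wy":0,"wz":0},{"x":0,"y":-0.025,"z":0,"wx":0,"wy":0,"wz":0},{"x":0,"y":-0.03,"z":0,"wx":0,"wy":0,"wz":0},{"x":0,"y":-0.034,"z":0,"wx":0,"wy":0,"wz":0},{"x":0,"y":-0.037,"z":0,"wx":0,"wy":0,"wz":0},{"x":0,"y":-0.038,"z":0,"wx":0,"wy":0,"wz":0},{"x":0,"y":-0.038,"z":0,"wx":0,"wy":0,"wz":0}]'
python3 -c "
from h import *
go(.4912,-.1795,.014)"; python3 disc.py
```

```text
time: 6.07
position: [0.4914, -0.1319, 0.0151]
tool_rot: [0.001, 3.141, -0.0]
ft_force: [0.5, -0.4, 0.5]
grip_width: 0.633
grip_force: 0.1
time: 6.9
position: [0.4913, -0.1694, 0.015]
tool_rot: [0.001, 3.142, -0.0]
ft_force: [-0.5, -0.5, 0.1]
grip_width: 0.634
grip_force: 0.0
[[-1.0, 0.001, 0.0], [0.001, 1.0, -0.0], [-0.0, -0.0, -1.0]]
tool delta [ 0.0001 -0.0101  0.001 ] J [-0.23  0.28  0.57  2.01 -0.19  0.91  2.01] [ 0.49131093 -0.16940697  0.01504587] [-0.46438602 -0.51330508  0.09164013] 6.9
```

```bash
python3 -m handwheel '[{"x":0,"y":-0.003,"z":0,"wx":0,"wy":0,"wz":0},{"x":0,"y":-0.006,"z":0,"wx":0,"wy":0,"wz":0},{"x":0,"y":-0.008,"z":0,"wx":0,"wy":0,"wz":0},{"x":0,"y":-0.01,"z":0,"wx":0,"wy":0,"wz":0},{"x":0,"y":-0.01,"z":0,"wx":0,"wy":0,"wz":0},{"x":0,"y":-0.01,"z":0,"wx":0,"wy":0,"wz":0},{"x":0,"y":-0.008,"z":0,"wx":0,"wy":0,"wz":0},{"x":0,"y":-0.005,"z":0,"wx":0,"wy":0,"wz":0},{"x":0,"y":-0.005,"z":0,"wx":0,"wy":0,"wz":0}]' && python3 -m handwheel '[{"x":0,"y":0,"z":-0.01,"wx":0,"wy":0,"wz":0},{"x":0,"y":0,"z":-0.03,"wx":0,"wy":0,"wz":0},{"x":0,"y":0,"z":-0.06,"wx":0,"wy":0,"wz":0},{"x":0,"y":0,"z":-0.1,"wx":0,"wy":0,"wz":0},{"x":0,"y":0,"z":-0.14,"wx":0,"wy":0,"wz":0},{"x":0,"y":0,"z":-0.18,"wx":0,"wy":0,"wz":0},{"x":0,"y":0.04,"z":-0.2,"wx":0,"wy":0,"wz":0},{"x":0,"y":0.08,"z":-0.2,"wx":0,"wy":0,"wz":0},{"x":0,"y":0.12,"z":-0.2,"wx":0,"wy":0,"wz":0},{"x":0,"y":0.16,"z":-0.2,"wx":0,"wy":0,"wz":0}]' && python3 -m handwheel '[{"x":0,"y":0.04,"z":0,"wx":0,"wy":0,"wz":0},{"x":0,"y":0.08,"z":0,"wx":0,"wy":0,"wz":0},{"x":0,"y":0.12,"z":0,"wx":0,"wy":0,"wz":0},{"x":0,"y":0.16,"z":0,"wx":0,"wy":0,"wz":0},{"x":0,"y":0.2,"z":0,"wx":0,"wy":0,"wz":0},{"x":0,"y":0.2,"z":0,"wx":0,"wy":0,"wz":0},{"x":0,"y":0.2,"z":0,"wx":0,"wy":0,"wz":0}]'
python3 disc.py
python3 -c "
from h import *
a=ctrl.get_image('side')['image'][180:330,220:380,::-1];b=ctrl.get_image('top')['image'][170:290,250:400,::-1]
cv2.imwrite('pics/fin.png',np.hstack([cv2.resize(a,(427,400)),cv2.resize(b,(373,400))]))"
```

```text
time: 7.75
position: [0.4915, -0.173, 0.015]
tool_rot: [0.001, -3.142, -0.001]
ft_force: [-0.2, -0.0, -1.0]
grip_width: 0.632
grip_force: 0.0
time: 8.58
position: [0.4915, -0.0124, 0.2169]
tool_rot: [0.002, 3.139, 0.002]
ft_force: [0.5, -0.3, -0.4]
grip_width: 0.633
grip_force: 0.0
time: 9.17
position: [0.4908, 0.1886, 0.2155]
tool_rot: [-0.008, 3.141, -0.0]
ft_force: [0.6, -0.3, 0.4]
grip_width: 0.631
grip_force: 0.0
side (287.44034440344404, 285.05658056580563) 135.5 7.561698913574219 [ 0.4913 -0.1697  0.017 ]
side (303.3219954648526, 222.98866213151925) 73.5 6.670932292938232 [ 0.6229 -0.037   0.017 ]
top (349.6003159557661, 241.3996840442338) 105.5 6.27590274810791 [ 0.4924 -0.1673  0.02  ]
```

View pics/fin.png

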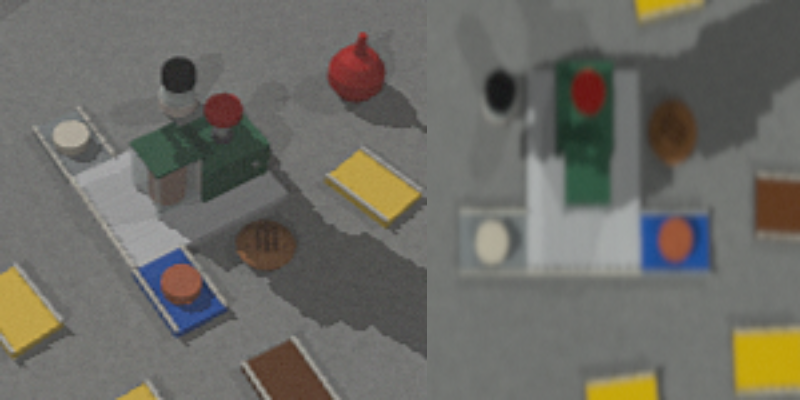

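The disc lies flat and centred on the blue pad (side crop 182,283; top crop 676,240). No second disc is out, the plunger is up, and the finished disc and the things beside the dispenser are where they were.

```bash
python3 -c "
from bench import ctrl
print(ctrl.close_job())"
```

```text
the job is handed in; nothing more can be done
None
```

I pressed the plunger fully once and slid the single ejected disc along the lane to the centre of the blue pad, where it lies flat; no second disc came out, nothing else was touched, and the job is handed in after about 9 s of robot time.

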